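# Thread an idler shaft through a take-up bearing and two frame plates

## Robot

A 7-joint arm with a two-finger parallel gripper is mounted at the origin on a cart in front of the work surface, level with it; the furniture and walls round the work are solid. World frame = base frame: x ahead of the robot, y to its left, z up, the work surface at z = 0. Lengths are in m, angles in rad, forces in N, time in s.
With the tool pointing down it reaches from about 0.35 to 0.9 m from the base axis. Payload 8.1 kg.
Tool frame: the origin (TCP) lies at the centre of the arm's flange, where the gripper is bolted on; the fingertips stand 178 mm ahead of it and the grasp point (between the pads) lies 159 mm ahead of it; z points along the fingers, y is the direction in which the jaws open and shut (so a half turn about z gives the same grasp; the last joint's range is limited). The gripper opens to 92 mm and grips with 3 to 60 N. Pads are 19 mm wide; open, the fingers measure 130 mm over their backs; the gripper's body (75 mm by 190 mm) begins 47 mm behind the grasp point.
Start: joints at [1.235, 0.434, 0.025, 1.573, -0.012, 1.134, -0.075], TCP at [0.144, -0.608, 0.405] pointing down, gripper open.
Joint ranges: [-2.62, 2.62], [-0.44, 2.09], [-1.27, 1.32], [0.08, 2.57], [-1.32, 4.46], [0.12, 2], [-2.74, 2.74]. Speed limits (rad/s): [2.22, 2.22, 3.01, 3.01, 3.14, 3.14, 3.14].

## Interface

Orientations are given as a rotation vector (axis times angle).
In Python, from cell import arm gives the robot as it stands. The module is installed in compiled form; this text tells all that it offers.
- The arm moves only by the tool move_arm, never from a script. Its argument "steps" is a list of rows, each a list of 4 numbers: the shift along the tool's x, y, z in mm, then the turn about the tool's z in rad. In form: [[x, y, z, twist], ...]. A call has 1 to 20 rows; each row is the pose to reach, as a shift and turn from the pose commanded when the call began, along the tool's axes at that moment; what a row does not reach only later rows make up. A row lasts 1/8 s, in which the tool goes at most 62.5 mm and 10.7 degrees, less where a joint would pass 70% of its speed; a pose out of reach is approached as far as the arm can. A call with a gripper value outside its range is refused whole. "grip" is the finger opening in mm, from 0 to 91.8, set as the call begins (left out, the last holds). The fingers move at their own pace and stop on an object; "grip_force" is the grip in N (left out, the last holds). Time passes only in rows, so rows that repeat a pose let the fingers close. It gives the time, the measured TCP pose, the force and the opening at its end, in the units of the state.
- arm.observe(): the state, without advancing time (a new reading comes with each control period).
- arm.get_image(name): name is "scene" or "top" or "wrist"; returns the picture (400x640x3 uint8, red, green, blue); there is no depth.
- arm.camera_info(name): a dict with "mtx" (3x3 intrinsics, pixels), "pose" (4x4, takes a point from camera to world coordinates); the wrist camera has in their place "T_tool_cam" (4x4, takes a point from camera to tool coordinates, whose origin is the TCP and whose axes are the flange's). Camera axes: x right, y down, z forward; pixel columns grow to the right and rows downward; lengths in m; the calibration is good to about 2 mm. A picture is of the moment at which its call begins: read the wrist's pose just before it. camera_info takes no time and is no camera call.
- arm.sign_off(): hands the job in, once; it reports no verdict.
The state is a dict: "clock": time; "joints": joint angles; "dq": joint speeds; "joint_efforts": joint torques, N m; "position": TCP position; "ee_rot": TCP orientation; "force": force on the tool from outside, world axes, zero at the start; "ft_torque": the same for the moment, N m; "width": opening from 0.0 (shut) to 1.0 (fully open).
Only numpy, scipy, OpenCV 4.12 (cv2) and the standard library are available. Lean on these libraries where they do the work, as an engineer would, in place of code of your own. Each camera call takes 0.05 s, during which the arm holds its last target.

## Task

Fit the flanged steel shaft into the small belt take-up frame: starting at the sliding bearing block, thread it through the block and then both fixed plates until its flange sits fully home against the sliding block, and let go. The sliding block may stand off line to either side, so feel for its bore and bring it into line with the plates. Leave the tape roll, the battery and the small bottle where they are.

Things in the scene. Friction and masses are not known exactly. Their poses are not given: they have to be found in the camera images.
- shaft: Loose plain steel shaft, 0.15 to 0.3 kg. Origin on its axis at the shoulder (inner face of the flange). The 16 mm round shaft runs 140 mm along its own -y, the last 5 mm tapering to 12 mm at the nose; the flange, 36 mm across, 6 mm thick, lies on the +y side. It may be rolled about y. Starts level in the rest; centre of mass about 83 mm from the nose.
- nose (a point): Centre of the shaft's nose face, 140 mm from the shoulder.
- rest: Fixed rest, base 80 x 170 x 8 mm, two black V saddles; origin at the centre of its underside (bench top). The shaft lies along its y, axis at z = 36 mm, shoulder at y = 70, nose at y = -70 mm (toward the frame). The saddles, 40 mm high, cover y = -65 to -39 and y = 40 to 66 mm; between them the shaft can be gripped from above (28 mm free below its axis).
- take_up_frame: Fixed frame, base 130 (x) x 150 (y) x 10 mm, origin at the centre of its underside (bench top); the shaft goes in along its -y. The sliding bearing block (80 mm wide, 97 high) stands at y = 36 to 60 mm, on the robot's left; fixed plates (60 mm wide, 97 high) at y = 8 to 22 and y = -54 to -40 mm. All have 19 mm bores with 1 mm chamfers at z = 75 mm; the plates' are at x = 0.
- bore_entry (a point): Point of the frame at x = 0, y = 60, z = 75 mm: on the plates' bore axis, in the plane of the sliding block's outer face; the shoulder belongs here at the end. It does not move with the block: that slides only along the frame's x, starts anywhere within 18 mm of x = 0 (not reported), is stiff (about 2.5 N moves it) and stays where left.
- bore_exit (a point): Centre of the last fixed plate's bore at its far face (y = -54 mm, z = 75 mm in the frame).
- tape: Loose roll of tape, 64 mm across, 19 mm high, lying flat; origin at the centre of its underside. Bystander.
- battery: Loose flat battery, 36 x 56 x 11 mm; origin at the centre of its underside. Bystander.
- flux: Loose small capped bottle, 30 mm across, 58 mm high, upright; origin at the centre of its underside. Bystander.
There are look-alikes about, which are no part of the job. Of the things that look like the take_up_frame, the larger one is meant.

How it is judged:
On the way, in this order (a step that is already met when the one before it is completed fails the run):
1. the nose is in the sliding block's bore (y of nose in the frame of take_up_frame between 0 and 0.05 m and z of nose in the frame of take_up_frame between 0.067 and 0.083 m and x of nose in the frame of take_up_frame between -0.024 and 0.024 m), for 0.05 s.
2. the nose has passed both fixed plates (y of nose in the frame of take_up_frame below -0.056 m and distance between nose and bore_exit below 0.028 m and angle between the y axis of shaft and the y axis of take_up_frame, either way round below 0.09 rad).
At the end, for the whole second after the job is handed in: The shaft lies through all three bores, its axis within 0.06 rad of the frame's y axis, its shoulder within 5 mm of the bore entry point and no more than 3 mm short of the sliding block's face, at rest and released (distance between shaft and bore_entry below 0.005 m and y of shaft in the frame of take_up_frame below 0.063 m and angle between the y axis of shaft and the y axis of take_up_frame, either way round below 0.06 rad and linear speed of shaft below 0.02 m/s); the robot touches nothing.
It fails at once if a bystander (tape roll, battery or small bottle) is moved more than 30 mm (distance of any of tape, battery, flux from where it was at the start of the episode above 0.03 m).
It also fails if it takes over 72 s, if anything falls off the work surface, if the arm or the gripper's body presses on something with over 40 N, if the wrist force passes 120 N, or if a joint passes its speed limit or range.

## Working session

There is one attempt and no reset: what is moved stays moved. The work goes in short steps, Python scripts to look and compute and a tool call to move; the robot and the scene stay as the last step left them, time stands still between calls to the robot, and variables do not carry over. Pictures are saved under pics/ and viewed, and the job is handed in when it is done.

Besides the shell and the picture viewer there is one more tool, called after ">>>" by a JSON object that holds its "name" and its "arguments". move_arm: Moves the arm, as the interface text tells. Its arguments: {"type":"object","properties":{"steps":{"type":"array"},"grip":{"type":"number"},"grip_force":{"type":"number"}},"required":["steps"]}

```bash
mkdir -p pics
cat > h.py <<'E'
import numpy as np, cv2
from scipy.spatial.transform import Rotation as R
from cell import arm
def snap(n,f):
    s=arm.observe(); im=arm.get_image(n); cv2.imwrite('pics/'+f,im[:,:,::-1]); return s,im
def campose(n,s=None):
    i=arm.camera_info(n); K=np.array(i['mtx'])
    if n=='wrist':
        T=np.eye(4); T[:3,:3]=R.from_rotvec(s['ee_rot']).as_matrix(); T[:3,3]=s['position']
        return K,T@np.array(i['T_tool_cam'])
    return K,np.array(i['pose'])
def ray(K,T,px):
    d=T[:3,:3]@np.linalg.solve(K,[px[0],px[1],1]); return T[:3,3],d/np.linalg.norm(d)
def onz(K,T,px,z):
    o,d=ray(K,T,px); return o+d*(z-o[2])/d[2]
def proj(K,T,p):
    q=K@(T[:3,:3].T@(np.array(p)-T[:3,3])); return q[:2]/q[2]
def tri(r1,r2):
    (o1,d1),(o2,d2)=r1,r2
    t=np.linalg.lstsq(np.c_[d1,-d2],o2-o1,rcond=None)[0]
    a=o1+t[0]*d1;b=o2+t[1]*d2; return (a+b)/2,np.linalg.norm(a-b)
E
python3 - <<'E'
from h import *
np.set_printoptions(precision=4,suppress=True)
for n in('scene','top','wrist'):
    s,im=snap(n,n+'0.png'); K,T=campose(n,s); print(n,K.tolist());print(T)
print(s)
E
```

```text
scene [[421.0456137444591, 0.0, 315.59765256105413], [0.0, 421.0456137444591, 200.77686428790844], [0.0, 0.0, 1.0]]
[[-0.8074 -0.3737  0.4566  0.1419]
 [-0.5899  0.5243 -0.6142  0.6286]
 [-0.0099 -0.7652 -0.6437  0.7003]
 [ 0.      0.      0.      1.    ]]
top [[394.52869711780863, 0.0, 320.9366245590649], [0.0, 394.52869711780863, 202.80598380541673], [0.0, 0.0, 1.0]]
[[ 0.0231 -0.9846  0.1735  0.4379]
 [-0.9994 -0.0184  0.0284  0.0233]
 [-0.0248 -0.1741 -0.9844  1.0644]
 [ 0.      0.      0.      1.    ]]
wrist [[293.44484447503095, 0.0, 316.2046834202899], [0.0, 293.44484447503095, 196.1649424388149], [0.0, 0.0, 1.0]]
[[ 0.229  -0.9349 -0.271   0.2176]
 [-0.9734 -0.2205 -0.0619 -0.5911]
 [-0.0019  0.278  -0.9606  0.3838]
 [ 0.      0.      0.      1.    ]]
{'clock': 0.1, 'joints': array([ 1.2354,  0.4351,  0.025 ,  1.574 , -0.0116,  1.134 , -0.0752]), 'dq': array([-0.    , -0.0006,  0.0015, -0.0018,  0.0001, -0.0015, -0.0011]), 'joint_efforts': array([  0.0029, -66.9116,   0.9879, -31.5141,  -0.0606,   0.0375,
         0.    ]), 'position': array([ 0.1441, -0.6079,  0.404 ]), 'ee_rot': array([-3.119 , -0.3645,  0.0005]), 'force': array([-0.3475, -0.3118, -0.2151]), 'ft_torque': array([-0.0082, -0.0061,  0.0084]), 'width': 0.9999119896494227}
```

View pics/scene0.png

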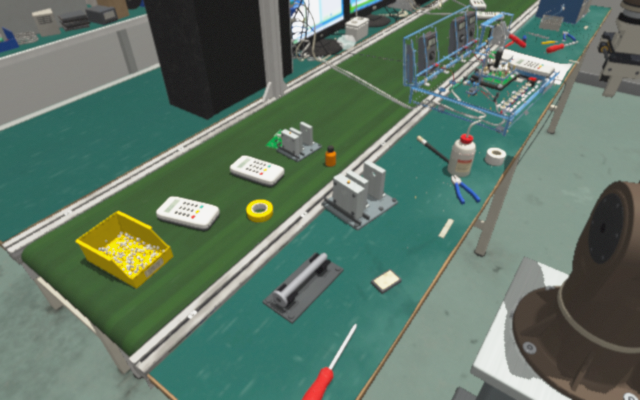

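View pics/top0.png

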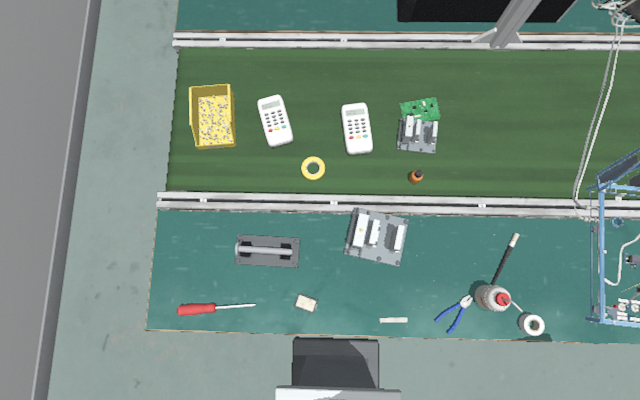

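View pics/wrist0.png

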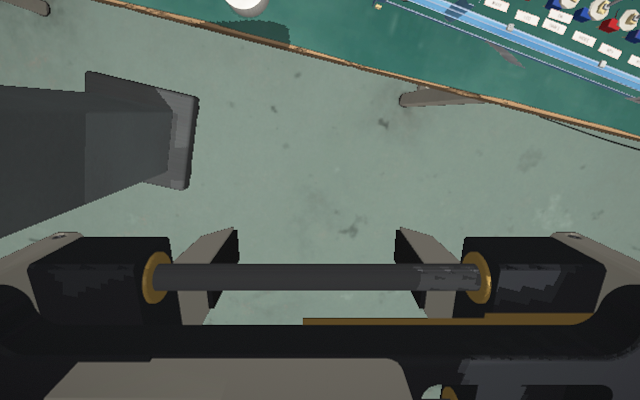

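Run:
```python
from h import *
im=cv2.imread('pics/top0.png'); cv2.imwrite('pics/crop_t.png',cv2.resize(im[190:310,220:420],None,fx=4,fy=4,interpolation=cv2.INTER_CUBIC))
im=cv2.imread('pics/scene0.png'); cv2.imwrite('pics/crop_s.png',cv2.resize(im[110:330,255:405],None,fx=4,fy=4,interpolation=cv2.INTER_CUBIC)[:,:600] if 0 else cv2.resize(im[110:330,250:450],None,fx=2.7,fy=2.7,interpolation=cv2.INTER_CUBIC))
K,T=campose('top')
for p,z in[((377,237),0.05),((268,251),.036),((418,133),.03),((313,168),.01),((307,303),.01),((416,177),.03)]: print(p,onz(K,T,p,z).round(3))
for px in [(348,262),(405,266)]: print(onz(K,T,px,0.01))
```

```text
(377, 237) [ 0.53  -0.093  0.05 ]
(268, 251) [0.489 0.188 0.036]
(418, 133) [ 0.819 -0.208  0.03 ]
(313, 168) [0.721 0.078 0.01 ]
(307, 303) [0.359 0.084 0.01 ]
(416, 177) [ 0.695 -0.2    0.03 ]
[ 0.46646259 -0.02139697  0.01      ]
[ 0.45942482 -0.17097708  0.01      ]
```

View pics/crop_t.png

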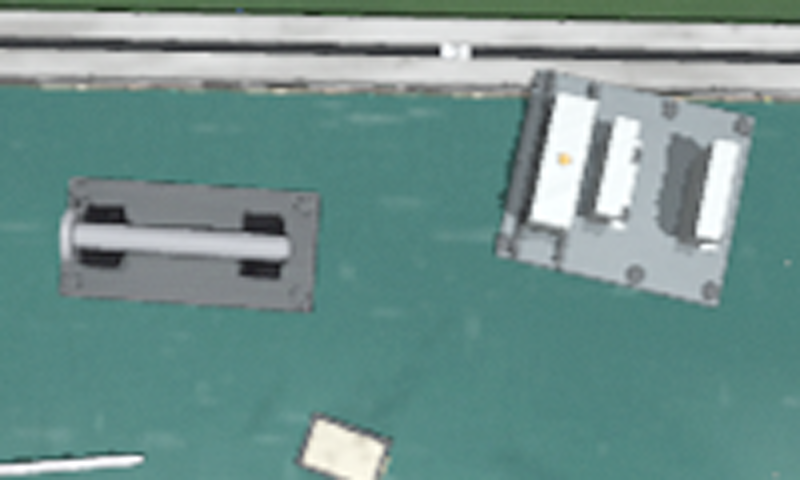

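View pics/crop_s.png

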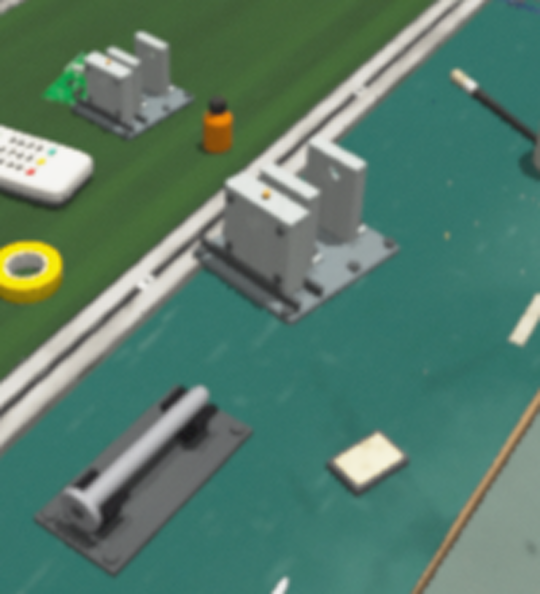

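Candidates for the frame: (377,237) and (418,133) in the top picture. The first is clearly the larger (block 97 mm high, no green board under it), so that's the one meant; the enlarged crops confirm it. The shaft with the flange at the left lies in the rest at (268,251). The tape is at (313,168), the battery at (307,303) and the bottle at (416,177).

```bash
cat >> h.py <<'E'
def shift(s,target,yaw=None):
    """TCP target world -> mm in tool axes; yaw = wanted world direction angle of tool x"""
    M=R.from_rotvec(s['ee_rot']).as_matrix()
    d=M.T@(np.array(target)-s['position'])*1000
    cur=np.arctan2(M[1,0],M[0,0])
    tw=None
    if yaw is not None:
        tw=-((yaw-cur+np.pi)%(2*np.pi)-np.pi)   # tool z down: +twist turns world yaw negative
    return d.round(1),cur,tw
E
python3 - <<'E'
from h import *
np.set_printoptions(precision=4,suppress=True)
s=arm.observe(); print(R.from_rotvec(s['ee_rot']).as_matrix())
print(arm.camera_info('wrist')['T_tool_cam'])
# rest/shaft coarse: top crop px -> full : /4 + (220,190)
K,T=campose('top'); f=lambda x,y:(220+x/4,190+y/4)
# rest base corners at z=.008
for c in[(72,180),(320,193),(312,310),(60,295)]: print('rest',onz(K,T,f(*c),.008))
# shaft ends axis approx at z=.044 top edge mid
for c in[(75,236),(290,247)]: print('shaft',onz(K,T,f(*c),.040))
# frame base corners z=.01
for c in[(540,70),(754,118),(718,304),(498,255)]: print('frame',onz(K,T,f(*c),.01))
for t in[(0.40,-0.30,.42),(0.47,0.12,.40)]: print(shift(s,t,None))
E
```

```text
[[ 0.973   0.2306 -0.0004]
 [ 0.2306 -0.973   0.0011]
 [-0.0001 -0.0011 -1.    ]]
[[-0.0016 -0.9606 -0.2778  0.0754]
 [ 1.     -0.0014 -0.0009  0.0006]
 [ 0.0005 -0.2778  0.9606  0.0202]
 [ 0.      0.      0.      1.    ]]
rest [0.5319 0.2753 0.008 ]
rest [0.5266 0.1077 0.008 ]
rest [0.4491 0.1105 0.008 ]
rest [0.4552 0.2788 0.008 ]
shaft [0.4927 0.2636 0.04  ]
shaft [0.4887 0.1234 0.04  ]
frame [ 0.6126 -0.0387  0.01  ]
frame [ 0.5828 -0.182   0.01  ]
frame [ 0.4591 -0.1566  0.01  ]
frame [ 0.4879 -0.0119  0.01  ]
(array([ 320. , -240.7,  -15.6]), np.float64(0.23270259869542154), None)
(array([ 485. , -633.2,    4.8]), np.float64(0.23270259869542154), None)
```

>>> {"name": "move_arm", "arguments": {"steps": [[45,-34,-5,-0.05],[91,-69,-10,-0.15],[137,-103,-16,-0.25],[183,-138,-16,-0.36],[228,-172,-16,-0.47],[274,-206,-16,-0.58],[320,-241,-16,-0.69],[346,-296,-16,-0.8],[372,-351,-16,-0.9],[398,-406,-16,-1.0],[425,-462,-16,-1.1],[452,-518,-16,-1.2],[478,-574,-16,-1.27],[505,-629,-16,-1.31],[505,-629,-16,-1.31],[505,-629,-16,-1.31]]}}

```text
clock: 2.15
position: [0.4904, 0.1199, 0.4203]
ee_rot: [-2.252, -2.19, 0.002]
force: [-0.5, -0.6, -0.1]
width: 0.997
```

Run:
```python
from h import *
s,im=snap('wrist','w1.png'); print(s['position'],s['ee_rot'],s['joints'],s['force'],s['clock'])
```

```text
[0.4904021  0.11988899 0.42027774] [-2.25228482e+00 -2.18996187e+00  1.94946145e-03] [ 0.16235054  0.29613277 -0.63675903  1.79785586  0.19503812  1.11206092
 -0.56880572] [-0.49695414 -0.64684999 -0.12773282] 2.15
```

View pics/w1.png

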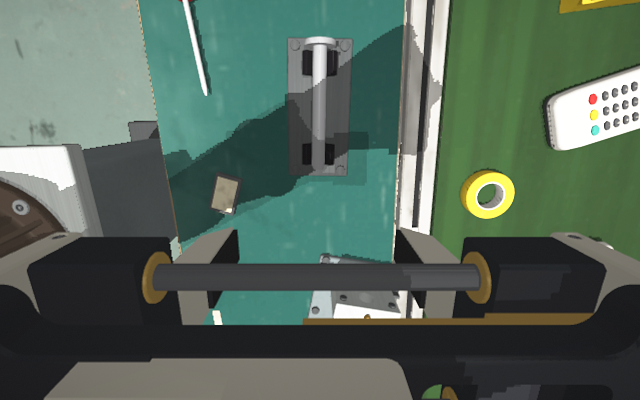

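Run:
```python
from h import *
im=cv2.imread('pics/w1.png'); cv2.imwrite('pics/w1c.png',cv2.resize(im[25:185,270:370],None,fx=3.7,fy=3.7,interpolation=cv2.INTER_CUBIC))
t=cv2.imread('pics/top0.png'); g=cv2.cvtColor(im,cv2.COLOR_BGR2GRAY)
for v in range(30,186,8): print(v,' '.join(f'{x:3d}' for x in g[v,296:344]))
g=cv2.cvtColor(t,cv2.COLOR_BGR2GRAY)
print('top')
for u in range(230,304,6): print(u,' '.join(f'{x:3d}' for x in g[238:266,u]))
```

```text
30 112 111 112 112 113 112 111 111 110 111 111 110 111 111 111 110 110 111 110 111 110 110 112 110 111 110 111 111 111 111 112 114 113 112 111 110 110 111 111 111 111 112 112 111 112 111 111 111
38 115 117 116 116 116 115 118 118 118 121 141 169 193 214 225 229 230 228 229 232 234 237 238 238 239 239 238 233 230 228 225 222 217 209 199 186 154 123 103  96 101  99  98  97  97  99  97  95
46 132 130 125 105 123 133 133 129 112 110 107 108 107 107 108 107 116 156 200 217 225 230 234 239 240 231 225 218 204 183 145  97 104 106 106 104 104 104 102  92  87 109 108 111 111 132 130 135
54 130 133 133 133 135 124  70  33  37  38  42  39  35  35  34  31  78 157 201 217 224 229 231 233 239 229 223 214 198 179 138  40  35  36  38  36  47  61  33  33  35  55  82  91 109 132 127 128
62 132 134 134 135 131 106  68  35  37  40  42  38  36  36  35  29  94 176 202 219 225 230 235 240 238 228 222 213 196 174 129  33  35  38  38  37  44  53  33  34  39  59  98 135 131 131 129 133
70 132 135 136 137 138 122  67  34  36  40  42  38  36  36  35  28  99 183 204 220 226 231 236 240 237 228 222 209 192 168 12
[... 3622 characters left out ...]
 125
272 130 133 132 129 128 129 129 134  98  84 165 194 209 207 196 159 120 127 134 134 135 132 132 133 132 134 133 134
278 133 130 131 130 127 129 131 131 132  93 148 185 203 209 201 183 137 117 133 137 135 133 132 132 132 133 136 135
284 130 128 131 131 130  94  44  49  45  32 101 173 196 211 206 194 134  48  31  45  38  82 124 133 132 132 134 133
290 124 129 129 130 130 119  84  49  34  39  37 162 196 208 208 201 147  73  79 108 113 117 129 135 134 131 133 133
296 128 124 126 135 131 111 121 129 128 128 129 127 129 129 130 132 131 131 132 134 132 133 132 133 135 121 122 129
302 113 116 113 113 116 116 117 117 115 115 115 114 113 113 116 115 115 116 116 116 116 117 117 119 118 117 116 116
```

View pics/w1c.png

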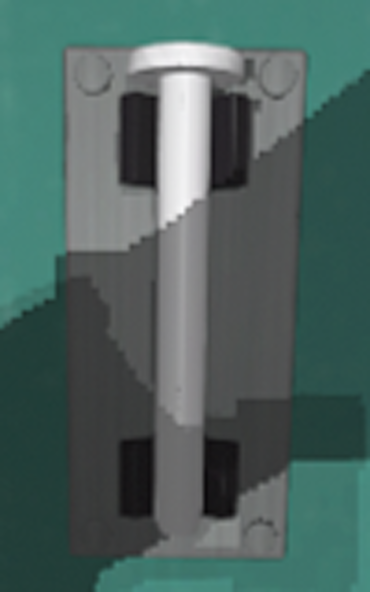

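Run:
```python
from h import *
s=arm.observe(); W=campose('wrist',s); P=campose('top')
for w,t in[((318.0,170.0),(292.5,251.6)),((319.6,44.7),(238.7,248.4)),((319.0,100),(262,249.8))]:
    print(tri(ray(*W,w),ray(*P,t)))
for w in[(318.0,170.),(319.6,44.7)]: print('w z36',onz(*W,w,.036))
for t in[(292.5,251.6),(238.7,248.4)]: print('t z36',onz(*P,t,.036))
# rest base corners in wrist crop
for c in[(62,46),(308,52),(286,556),(68,552)]: print('rest',onz(*W,(270+c[0]/3.7,25+c[1]/3.7),.008))
```

```text
(array([0.49102811, 0.12319311, 0.03928568]), np.float64(0.003960468875196637))
(array([ 0.49896134,  0.27843035, -0.02704688]), np.float64(0.0029894105374489322))
(array([0.49515244, 0.20729333, 0.01162763]), np.float64(0.003576875453102043))
w z36 [0.49297719 0.12220194 0.036     ]
w z36 [0.4989916  0.26497416 0.036     ]
t z36 [0.48923806 0.12384245 0.036     ]
t z36 [0.49446269 0.26472714 0.036     ]
rest [0.46018735 0.27961509 0.008     ]
rest [0.54010043 0.27535083 0.008     ]
rest [0.53265928 0.10818376 0.008     ]
rest [0.45247726 0.11218085 0.008     ]
```

Run:
```python
from h import *
s=arm.observe(); W=campose('wrist',s); P=campose('scene')
print(tri(ray(*W,(318,170)),ray(*P,(325.2,255.0))))
print(shift(s,(.53,-.17,.40),np.radians(78.2)))
print(proj(arm.camera_info('wrist')['mtx'],np.array(arm.camera_info('wrist')['T_tool_cam']),(0,0,.159)))
```

```text
(array([0.49372614, 0.12162396, 0.02929871]), np.float64(0.0020850071517682805))
(array([-287.8,   48.1,   20.6]), np.float64(1.5411488331739207), np.float64(0.17630135811435466))
[315.4139455  259.15596106]
```

>>> {"name": "move_arm", "arguments": {"steps": [[-40,7,3,0.03],[-95,16,7,0.06],[-150,26,11,0.1],[-205,35,16,0.14],[-255,43,20,0.176],[-288,48,20,0.176],[-288,48,20,0.176],[-288,48,20,0.176]]}}

```text
clock: 3.2
position: [0.5297, -0.1695, 0.4007]
ee_rot: [-2.438, -1.981, 0.0]
force: [-0.6, 1.1, 0.3]
width: 1.0
```

Run:
```python
from h import *
s,im=snap('wrist','w2.png'); print(s['position'],s['ee_rot'],s['clock'])
b=im[:,:,::-1]; cv2.imwrite('pics/w2c.png',cv2.resize(b[40:240,220:420],None,fx=3,fy=3,interpolation=cv2.INTER_CUBIC))
```

```text
[ 0.52969539 -0.16946759  0.40071347] [-2.43775239e+00 -1.98113794e+00  3.04207878e-04] 3.2
```

View pics/w2.png

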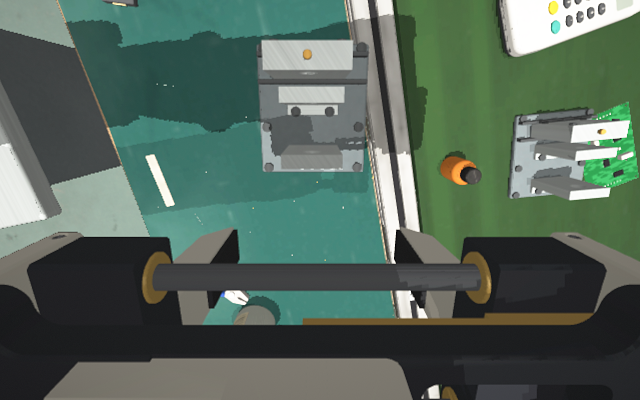

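View pics/w2c.png

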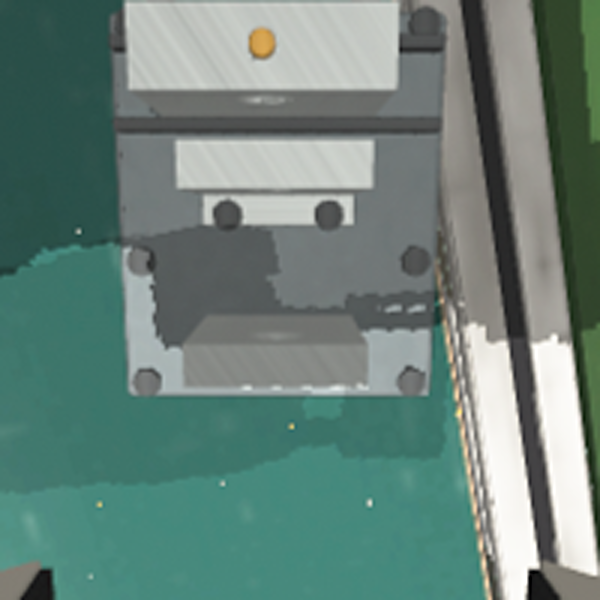

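Run:
```python
from h import *
s=arm.observe(); W=campose('wrist',s); P=campose('top')
f=lambda x,y:(220+x/3-.33,40+y/3-.33)
z=.097
C={}
for n,q in dict(blk=[(126,2),(397,2),(399,90),(128,90)],p1=[(175,140),(374,140),(374,188),(175,188)],p2=[(187,343),(366,343),(367,386),(183,386)]).items():
    X=np.array([onz(*W,f(*c),z) for c in q]); C[n]=X.mean(0); print(n,X.mean(0).round(4),'w',np.linalg.norm(X[0]-X[1]).round(4),np.linalg.norm(X[2]-X[3]).round(4),'d',np.linalg.norm(X[0]-X[3]).round(4))
print('dot',onz(*W,f(262,43),z))
B=[onz(*W,f(*c),.010) for c in[(130,394),(430,394)]]; print('base',B,np.linalg.norm(B[0]-B[1]))
d=C['p1']-C['p2']; print('axis yaw',np.degrees(np.arctan2(d[1],d[0])),np.linalg.norm(d))
e=B[1]-B[0]; print('base yaw x',np.degrees(np.arctan2(e[1],e[0])))
# top-camera tops
g=lambda x,y:(220+x/4-.375,190+y/4-.375)
for n,q in dict(blk=[(558,93),(600,98),(575,229),(530,224)],p1=[(613,117),(641,118),(622,224),(595,215)],p2=[(715,138),(742,140),(722,243),(695,240)]).items():
    X=np.array([onz(*P,g(*c),z) for c in q]); print('top',n,X.mean(0).round(4))
print('topdot',onz(*P,g(565,160),z)); print('tri dot',tri(ray(*W,f(262,43)),ray(*P,g(565,160))))
S=campose('scene'); print('tri dot sc',tri(ray(*W,f(262,43)),ray(*S,(250+265/2.7,110+195/2.7))))
```

```text
blk [ 0.5476 -0.0474  0.097 ] w 0.0788 0.0808 d 0.0237
p1 [ 0.5442 -0.0801  0.097 ] w 0.0602 0.0611 d 0.0139
p2 [ 0.5317 -0.1403  0.097 ] w 0.0576 0.0601 d 0.0141
dot [ 0.54762346 -0.04639182  0.097     ]
base [array([ 0.46378597, -0.15364775,  0.01      ]), array([ 0.58937295, -0.17988477,  0.01      ])] 0.1282983657654753
axis yaw 78.30332884051425 0.06149788774649638
base yaw x -11.800233016401318
top blk [ 0.5431 -0.0489  0.097 ]
top p1 [ 0.5391 -0.0807  0.097 ]
top p2 [ 0.527 -0.142  0.097]
topdot [ 0.54345002 -0.04838972  0.097     ]
tri dot (array([ 0.54549055, -0.04745845,  0.09794184]), np.float64(0.004607514518314985))
tri dot sc (array([ 0.54768134, -0.04630421,  0.09666576]), np.float64(0.00012525258663061877))
```

Run:
```python
from h import *
s=arm.observe(); print(shift(s,(.497,.221,.27),np.radians(87.6)))
```

```text
(array([ 374.9, -111.3,  130.9]), np.float64(1.3664257459913194), np.float64(-0.1624826787557132))
```

>>> {"name": "move_arm", "arguments": {"steps": [[40,-12,5,-0.02],[95,-28,15,-0.05],[150,-45,35,-0.08],[205,-61,60,-0.12],[260,-77,85,-0.162],[315,-94,110,-0.162],[355,-106,125,-0.162],[375,-111,131,-0.162],[375,-111,131,-0.162],[375,-111,131,-0.162]]}}

```text
clock: 4.5
position: [0.4976, 0.2201, 0.27]
ee_rot: [2.267, 2.174, -0.001]
force: [0.8, -0.3, 0.2]
width: 0.996
```

Run:
```python
from h import *
s,im=snap('wrist','w3.png'); print(s['position'],s['ee_rot'],s['clock'],s['force'])
```

```text
[0.49762291 0.22012724 0.27000199] [ 2.26727063e+00  2.17355949e+00 -5.54075662e-04] 4.5 [ 0.82795456 -0.3226128   0.23484595]
```

View pics/w3.png

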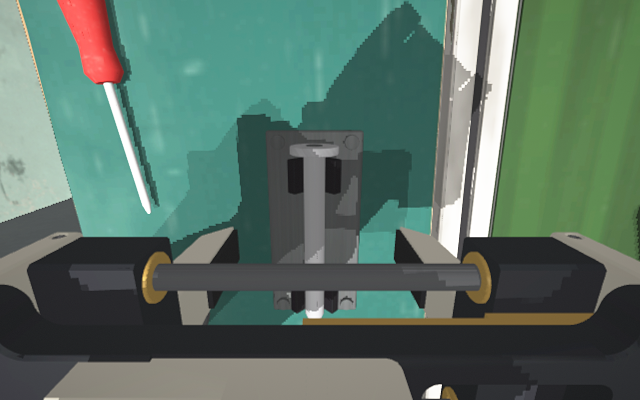

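Run:
```python
from h import *
s=arm.observe(); W=campose('wrist',s)
im=cv2.imread('pics/w3.png'); g=cv2.cvtColor(im,cv2.COLOR_BGR2GRAY)
for v in (165,175,185,195,205,240,250,256): print(v,' '.join(f'{x:3d}' for x in g[v,298:332]))
print('col',[int(x) for x in g[140:165,314]],[int(x) for x in g[140:165,299]])
s1=dict(position=np.array([0.4904021,0.11988899,0.42027774]),ee_rot=np.array([-2.25228482,-2.18996187,.00194946]))
W1=campose('wrist',s1)
print(tri(ray(*W,(314.5,157)),ray(*W1,(319.6,44.7))), onz(*W,(314.5,157),.042))
print(onz(*W,(314.5,157),.036),onz(*W,(314.5,256),.036))
print(proj(*W,(s['position']-[0,0,.234])))
```

```text
165  26  29  27  26  28  74 122 122 123 123 124 125 127 127 126 127 128 127 126 126 125 124 124 122 122 121 110  64  22  27  26  29  28  28
175  28  27  26  27  25  70 123 123 122 123 124 125 127 127 126 127 126 126 127 126 125 124 124 122 121 122 108  53  25  26  27  27  28  28
185  27  28  28  26  22  66 119 122 123 123 124 125 127 127 126 126 127 126 126 127 125 124 123 122 122 122 107  48  25  26  27  27  27  28
195  72  73  72  70  69  82 113 121 122 123 124 126 127 126 127 126 127 126 126 126 126 124 123 122 122 121 108  73  70  72  71  70  71  73
205  71  71  72  71  69  79 107 121 122 123 123 126 127 127 127 127 127 126 126 126 125 125 124 122 121 121 107  70  70  71  70  70  70  71
240  69  71  72  71  68  71  91 121 122 123 124 124 125 126 127 127 127 126 126 126 126 125 123 122 121 119 106  88  89  90  91  90  94  93
250  91  91  93  95  91  86  87 120 122 122 123 125 125 127 127 126 127 126 130 141 138 145 160 154 149 139 112  86  90  90  90  90  91  90
256  91  90  92  93  89  89  99 119 122 122 123 124 123 124 138 170 169 167 159 146 165 161 158 152 149 138 107  86  90  90  91  89  91  90
col [65, 67, 71, 85, 81, 58, 85, 111, 131, 168, 179, 164, 127, 128, 128, 131, 130, 128, 128, 128, 128, 128, 128, 128, 128] [69, 70, 68, 79, 106, 116, 115, 116, 122, 129, 128, 129, 130, 130, 130, 130, 115, 62, 22, 26, 26, 28, 28, 28, 28]
(array([0.49882916, 0.26372808, 0.04686211]), np.float64(0.0007217827760860902)) [0.49913137 0.26296985 0.042     ]
[0.49906033 0.26206921 0.036     ] [0.49534996 0.18214661 0.036     ]
[315.47867543 211.85573186]
```

>>> {"name": "move_arm", "arguments": {"steps": [[0,-0.5,20,0],[0,-0.5,45,0],[0,-0.5,63,0],[0,-0.5,72,0],[0,-0.5,75,0],[0,-0.5,75,0],[0,-0.5,75,0]]}}

```text
clock: 5.42
position: [0.4974, 0.221, 0.1953]
ee_rot: [2.267, 2.174, 0.001]
force: [-0.1, 0.1, -0.1]
width: 1.0
```

>>> {"name": "move_arm", "arguments": {"steps": [[0,0,0,0],[0,0,0,0],[0,0,0,0],[0,0,0,0],[0,0,0,0],[0,0,0,0]], "grip": 8, "grip_force": 40}}

```text
clock: 6.18
position: [0.4972, 0.2208, 0.1947]
ee_rot: [2.268, 2.174, -0.0]
force: [-1.0, 0.6, -0.0]
width: 0.397
```

>>> {"name": "move_arm", "arguments": {"steps": [[0,0,0,0],[0,0,0,0],[0,0,0,0],[0,0,0,0]]}}

```text
clock: 6.68
position: [0.4964, 0.2209, 0.1946]
ee_rot: [-2.267, -2.174, 0.002]
force: [-6.4, 0.2, 3.1]
width: 0.164
```

>>> {"name": "move_arm", "arguments": {"steps": [[0,0,-8,0],[0,0,-24,0],[0,0,-50,0],[0,0,-60,0],[0,0,-60,0],[0,0,-60,0]]}}

```text
clock: 7.42
position: [0.497, 0.2206, 0.2542]
ee_rot: [-2.268, -2.174, 0.001]
force: [0.3, -0.7, -1.8]
width: 0.162
```

Run:
```python
from h import *
s,im=snap('wrist','w4.png'); print(s['position'],s['ee_rot'],s['clock'],s['force'],s['ft_torque'])
print(shift(s,(.5728,.0797,.2336),np.radians(78.25)))
```

```text
[0.49703331 0.22055036 0.25417561] [-2.26783918e+00 -2.17399488e+00  1.29190125e-03] 7.425 [ 0.30139262 -0.67698368 -1.76585482] [-0.00719225 -0.14424275  0.04566103]
(array([-137.5,   81.7,   20.6]), np.float64(1.5285480295078313), np.float64(0.16282788982226837))
```

View pics/w4.png

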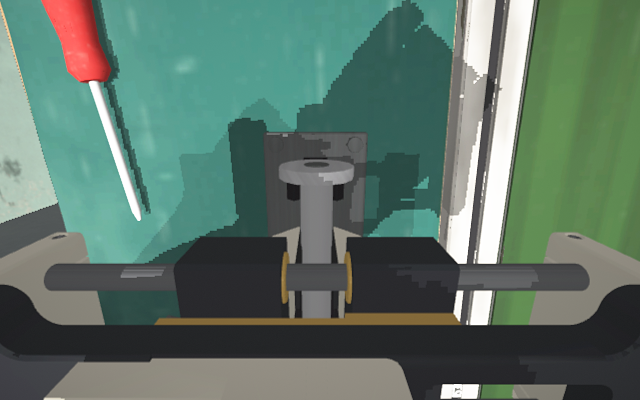

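Run:
```python
from h import *
i=arm.camera_info('wrist');K=np.array(i['mtx']);T=np.array(i['T_tool_cam'])
for p,z in[((316,186),.1506),((280,180),.1586),((353,180),.1586),((301,230),.1586),((332,230),.1586),((303,196),.1586),((332,196),.1586)]: print(p,onz(K,T,p,z))
```

```text
(316, 186) [0.04169725 0.00039149 0.1506    ]
(280, 180) [ 0.04269907 -0.01700712  0.1586    ]
(353, 180) [0.04264194 0.01826982 0.1586    ]
(301, 230) [ 0.01666562 -0.00727459  0.1586    ]
(332, 230) [0.01663958 0.00846909 0.1586    ]
(303, 196) [ 0.0346343  -0.00600604  0.1586    ]
(332, 196) [0.03461109 0.00822888 0.1586    ]
```

>>> {"name": "move_arm", "arguments": {"steps": [[-15,9,0,0.02],[-45,27,0,0.05],[-80,48,2,0.09],[-112,67,6,0.13],[-130,78,12,0.163],[-137.5,82,20.5,0.163],[-137.5,82,20.5,0.163],[-137.5,82,20.5,0.163],[-137.5,82,20.5,0.163]]}}

```text
clock: 8.6
position: [0.573, 0.0813, 0.2345]
ee_rot: [-2.435, -1.985, -0.001]
force: [0.3, -0.2, -1.8]
width: 0.162
```

Run:
```python
from h import *
s,im=snap('scene','s5.png'); print(s['position'],s['ee_rot'],s['clock'],s['force'],s['ft_torque'])
M=R.from_rotvec(s['ee_rot']).as_matrix(); print(np.degrees(np.arctan2(M[1,0],M[0,0])),M[2])
O=np.array([.5402,-.0943]);ax=np.array([.979,-.2036]);ay=np.array([.2036,.979]);d=s['position'][:2]-O
print('frame x,y',d@ax,d@ay)
cv2.imwrite('pics/s5c.png',cv2.resize(im[100:260,230:430,::-1],None,fx=3.5,fy=3.5,interpolation=cv2.INTER_CUBIC))
```

```text
[0.57302637 0.08130868 0.23454616] [-2.43489230e+00 -1.98476823e+00 -9.21287585e-04] 8.6 [ 0.26672409 -0.24238615 -1.75340334] [-0.01086043 -0.08897979  0.01119534]
78.3694310546353 [ 6.15359087e-04  1.73441854e-04 -9.99999796e-01]
frame x,y -0.0036169119798972887 0.17860434714660264
```

View pics/s5c.png

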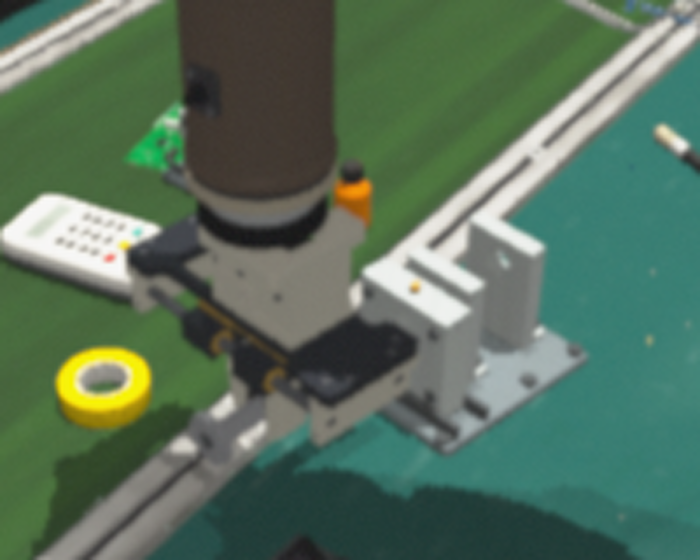

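>>> {"name": "move_arm", "arguments": {"steps": [[-6,0,1,0],[-14,0,1,0],[-20,0,1,0],[-23,0,1,0],[-25,0,1,0],[-27,0,1,0],[-27,0,1,0]]}}

```text
clock: 9.52
position: [0.5678, 0.0535, 0.2332]
ee_rot: [2.437, 1.982, -0.0]
force: [0.9, 0.4, -3.1]
width: 0.163
```

>>> {"name": "move_arm", "arguments": {"steps": [[-3,0,0,0],[-6,0,0,0],[-9,0,0,0],[-12,0,0,0],[-12,0,0,0]]}}

```text
clock: 10.15
position: [0.5653, 0.0414, 0.2332]
ee_rot: [2.438, 1.982, -0.0]
force: [-1.0, 0.5, -1.7]
width: 0.161
```

```bash
cat >> h.py <<'E'
O=np.array([.5402,-.0943]);ax=np.array([.979,-.2036]);ay=np.array([.2036,.979])
def st():
    s=arm.observe(); d=s['position'][:2]-O; M=R.from_rotvec(s['ee_rot']).as_matrix(); F=s['force']
    print('t',s['clock'],'x %.1f y %.1f z %.1f'%(d@ax*1e3,d@ay*1e3,s['position'][2]*1e3),'yaw %.2f'%np.degrees(np.arctan2(M[1,0],M[0,0])),'Fx %.1f Fy %.1f Fz %.1f'%(F[:2]@ax,F[:2]@ay,F[2]),s['ft_torque'].round(2),'w',s['width']*91.8)
E
python3 -c "from h import *;st();snap('scene','s6.png');im=cv2.imread('pics/s6.png');cv2.imwrite('pics/s6c.png',cv2.resize(im[100:260,270:430],None,fx=3.7,fy=3.7,interpolation=2))"
```

```text
t 10.15 x -3.0 y 138.0 z 233.2 yaw 78.22 Fx -1.0 Fy 0.3 Fz -1.7 [ 0.03 -0.12 -0.03] w 14.755281752848047
```

View pics/s6c.png

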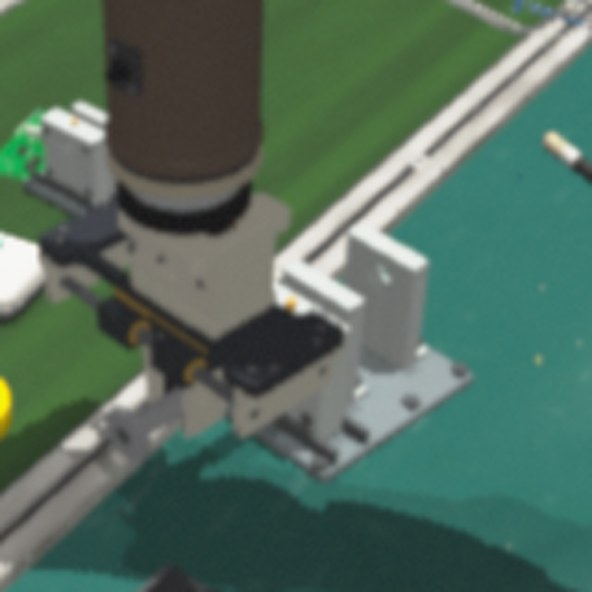

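>>> {"name": "move_arm", "arguments": {"steps": [[-4,0,0,0],[-8,0,0,0],[-10,0,0,0],[-10,1,0,0],[-10,2,0,0],[-10,3,0,0],[-10,3,0,0],[-10,3,0,0]]}}

```text
clock: 11.2
position: [0.5661, 0.0316, 0.2331]
ee_rot: [-2.437, -1.982, 0.001]
force: [-2.8, 1.0, -1.3]
width: 0.166
```

```bash
python3 -c "from h import *;st()"
```

```text
t 11.2 x -0.3 y 128.5 z 233.1 yaw 78.25 Fx -3.0 Fy 0.4 Fz -1.3 [ 0.    0.45 -0.19] w 15.238281806359465
```

>>> {"name": "move_arm", "arguments": {"steps": [[-3,0.3,0,0],[-6,0.3,0,0],[-9,0.3,0,0],[-12,0.3,0,0],[-14,0.3,0,0],[-14,0.3,0,0]]}}

```text
clock: 11.95
position: [0.5637, 0.0172, 0.2332]
ee_rot: [2.437, 1.982, -0.001]
force: [-1.5, 0.3, -1.8]
width: 0.161
```

```bash
python3 -c "from h import *;st()"
```

```text
t 11.95 x 0.3 y 114.0 z 233.2 yaw 78.22 Fx -1.6 Fy 0.0 Fz -1.8 [ 0.05  0.43 -0.15] w 14.734812710033157
```

>>> {"name": "move_arm", "arguments": {"steps": [[-4,0,0,0],[-8,0,0,0],[-12,0,0,0],[-16,0,0,0],[-20,0,0,0],[-24,0,0,0],[-28,0,0,0],[-31,0,0,0],[-34,0,0,0],[-34,0,0,0]]}}

```text
clock: 13.2
position: [0.5567, -0.0161, 0.2332]
ee_rot: [2.437, 1.982, -0.001]
force: [-1.9, 0.6, -0.5]
width: 0.162
```

Run:
```python
from h import *
st();snap('wrist','w7.png');s,_=snap('scene','s7.png')
im=cv2.imread('pics/s7.png');cv2.imwrite('pics/s7c.png',cv2.resize(im[100:260,270:430],None,fx=3.7,fy=3.7,interpolation=2))
```

```text
t 13.2 x 0.3 y 79.9 z 233.2 yaw 78.22 Fx -2.0 Fy 0.2 Fz -0.5 [ 0.04  0.34 -0.09] w 14.85426178994058
```

View pics/s7c.png

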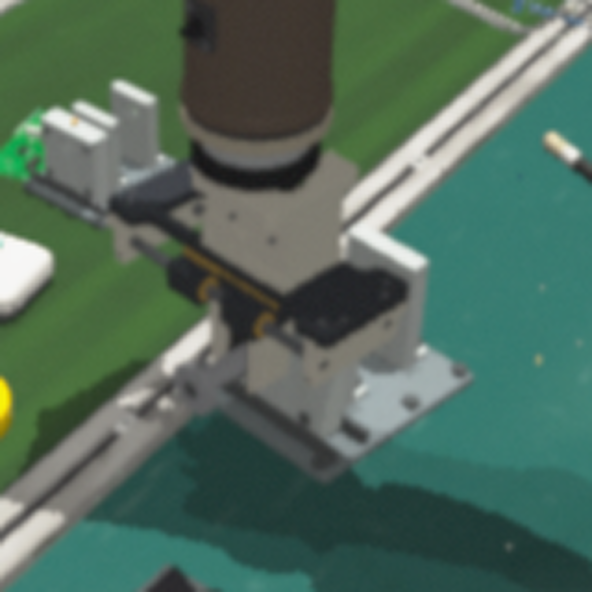

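View pics/w7.png

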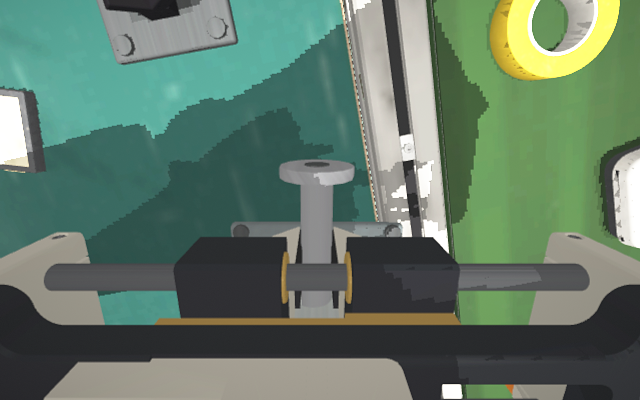

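>>> {"name": "move_arm", "arguments": {"steps": [[-3,0,0,0],[-5,0,0,0],[-6,0,0,0],[-7,0,0,0],[-8,0,0,0],[-8,0,0,0]]}}

```text
clock: 14.05
position: [0.5552, -0.0236, 0.2332]
ee_rot: [2.437, 1.982, -0.0]
force: [-1.3, 2.0, -0.6]
width: 0.167
```

```bash
python3 -c "from h import *;st()"
```

```text
t 14.05 x 0.3 y 72.3 z 233.2 yaw 78.25 Fx -1.7 Fy 1.7 Fz -0.6 [ 0.35  0.33 -0.01] w 15.318785174212971
```

>>> {"name": "move_arm", "arguments": {"steps": [[0,0,1,0],[0,0,1,0],[0,0,1,0],[0,0,1,0]], "grip": 30}}

```text
clock: 14.55
position: [0.5553, -0.0236, 0.2323]
ee_rot: [2.437, 1.982, 0.0]
force: [-0.1, -0.0, -0.8]
width: 0.329
```

```bash
python3 -c "from h import *;st();snap('wrist','w8.png')"
```

```text
t 14.55 x 0.4 y 72.3 z 232.3 yaw 78.24 Fx -0.1 Fy -0.0 Fz -0.8 [-0.   -0.1  -0.01] w 30.15846712922136
```

View pics/w8.png

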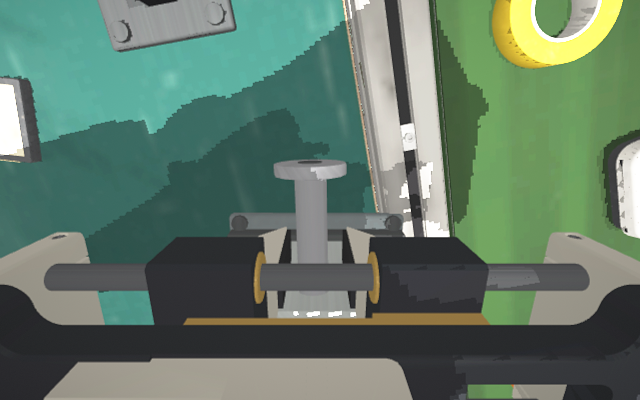

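>>> {"name": "move_arm", "arguments": {"steps": [[6,0,0,0],[13,0,0,0],[20,0,0,0],[26,0,0,0],[28,0,0,0],[28,0,0,0]]}}

```text
clock: 15.35
position: [0.5609, 0.0041, 0.2322]
ee_rot: [2.437, 1.983, -0.0]
force: [0.2, -0.8, 0.2]
width: 0.329
```

>>> {"name": "move_arm", "arguments": {"steps": [[0,0,0,0],[0,0,0,0],[0,0,0,0],[0,0,0,0]], "grip": 8, "grip_force": 40}}

```text
clock: 15.85
position: [0.5607, 0.0038, 0.2321]
ee_rot: [-2.437, -1.982, 0.001]
force: [-2.0, 0.9, 1.3]
width: 0.163
```

```bash
python3 -c "from h import *;st();snap('wrist','w9.png')"
```

```text
t 15.85 x 0.1 y 100.2 z 232.1 yaw 78.24 Fx -2.1 Fy 0.5 Fz 1.3 [-0.09  0.22 -0.07] w 15.000238879001023
```

View pics/w9.png

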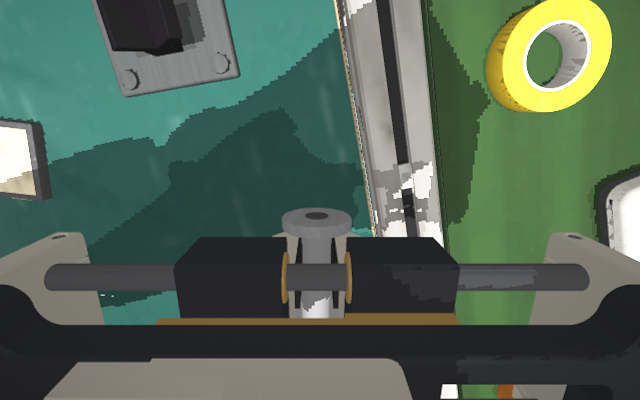

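>>> {"name": "move_arm", "arguments": {"steps": [[-3,0,-1,0],[-6,0,-1,0],[-9,0,-1,0],[-12,0,-1,0],[-14,0,-1,0],[-16,0,-1,0],[-18,0,-1,0],[-20,0,-1,0],[-20,0,-1,0]]}}

```text
clock: 17.02
position: [0.5568, -0.0153, 0.2334]
ee_rot: [-2.437, -1.983, -0.001]
force: [-1.5, 4.0, 2.8]
width: 0.16
```

```bash
python3 -c "from h import *;st()"
```

```text
t 17.025 x 0.2 y 80.7 z 233.4 yaw 78.26 Fx -2.3 Fy 3.7 Fz 2.8 [ 0.88  0.23 -0.08] w 14.669760165387949
```

>>> {"name": "move_arm", "arguments": {"steps": [[-2,0,0,0],[-4,0,0,0],[-6,0,0,0],[-6,0,0,0]]}}

```text
clock: 17.52
position: [0.5561, -0.0202, 0.2339]
ee_rot: [-2.436, -1.984, -0.004]
force: [-1.4, 7.9, 4.7]
width: 0.158
```

Run:
```python
from h import *
st();snap('wrist','w10.png');snap('top','t10.png')
im=cv2.imread('pics/t10.png');cv2.imwrite('pics/t10c.png',cv2.resize(im[190:290,330:430],None,fx=5,fy=5,interpolation=2))
```

```text
t 17.525 x 0.5 y 75.8 z 233.9 yaw 78.32 Fx -3.0 Fy 7.5 Fz 4.7 [ 1.66  0.07 -0.06] w 14.514792554541502
```

View pics/w10.png

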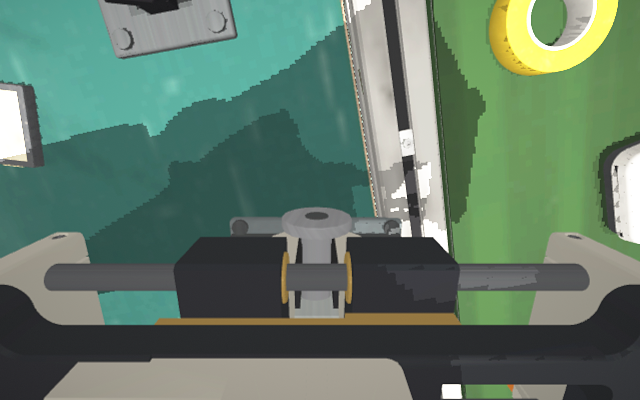

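View pics/t10c.png

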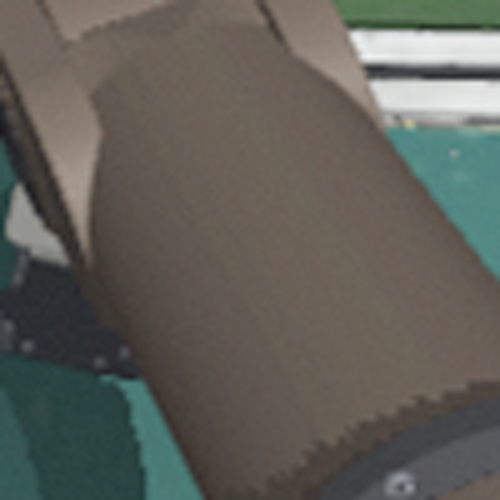

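>>> {"name": "move_arm", "arguments": {"steps": [[0,0,-0.7,0],[0,0,-1.4,0],[0,0,-1.4,0],[0,0,-1.4,0]]}}

```text
clock: 18.12
position: [0.5555, -0.0223, 0.2344]
ee_rot: [2.438, 1.981, -0.001]
force: [-0.2, -1.5, -3.8]
width: 0.16
```

```bash
python3 -c "from h import *;st()"
```

```text
t 18.125 x 0.3 y 73.6 z 234.4 yaw 78.21 Fx 0.1 Fy -1.5 Fz -3.8 [ 0.   -0.18  0.01] w 14.642733265822946
```

>>> {"name": "move_arm", "arguments": {"steps": [[0,0,0.5,0],[0,0,0.5,0],[0,0,0.5,0],[0,0,0.5,0],[0,0,0.5,0],[0,0,0.5,0]], "grip": 65}}

```text
clock: 18.88
position: [0.5556, -0.0215, 0.2342]
ee_rot: [2.437, 1.982, -0.0]
force: [-0.2, -0.2, 0.5]
width: 0.701
```

```bash
python3 -c "from h import *;st();snap('wrist','w11.png')"
```

```text
t 18.875 x 0.2 y 74.4 z 234.2 yaw 78.25 Fx -0.2 Fy -0.2 Fz 0.5 [-0.04 -0.14  0.05] w 64.348090792681
```

View pics/w11.png

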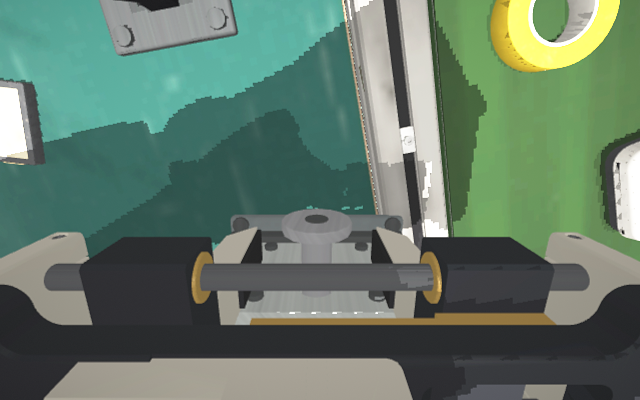

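Released cleanly: the flange sits at (317,225), with the fingers wide of it on both sides. I'll back the fingers out past the flange.

>>> {"name": "move_arm", "arguments": {"steps": [[6,0,0,0],[14,0,0,0],[22,0,0,0],[30,0,0,0],[38,0,0,0],[44,0,0,0],[44,0,0,0]]}}

```text
clock: 19.8
position: [0.5646, 0.0222, 0.2341]
ee_rot: [-2.436, -1.983, -0.0]
force: [0.0, -0.5, 0.1]
width: 0.709
```

>>> {"name": "move_arm", "arguments": {"steps": [[0,0,0,0],[0,0,0,0],[0,0,0,0],[0,0,0,0],[0,0,0,0],[0,0,0,0],[0,0,0,0],[0,0,0,0]], "grip": 0, "grip_force": 20}}

```text
clock: 20.8
position: [0.5646, 0.0216, 0.2341]
ee_rot: [2.437, 1.982, -0.0]
force: [0.2, -0.6, 0.1]
width: 0.006
```

```bash
python3 -c "
from h import *;st();snap('scene','s12.png')
im=cv2.imread('pics/s12.png');cv2.imwrite('pics/s12c.png',cv2.resize(im[100:260,270:430],None,fx=3.7,fy=3.7,interpolation=2))"
```

```text
t 20.8 x 0.2 y 118.4 z 234.1 yaw 78.25 Fx 0.3 Fy -0.5 Fz 0.1 [-0.01 -0.08  0.04] w 0.5559327518208199
```

View pics/s12c.png

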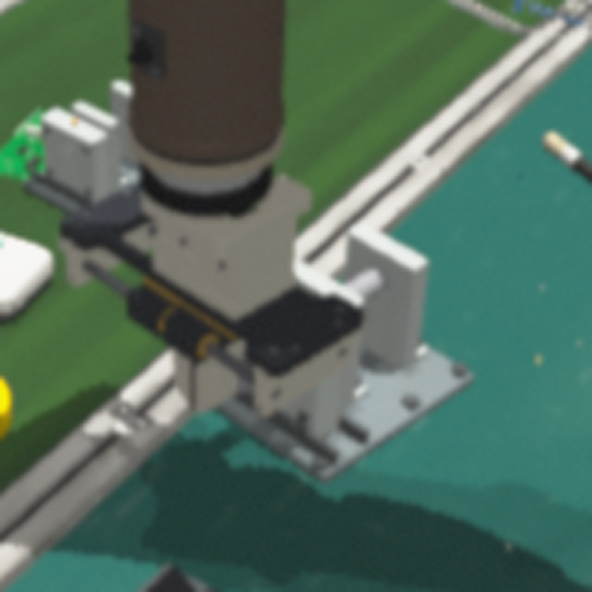

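>>> {"name": "move_arm", "arguments": {"steps": [[-4,0,0,0],[-8,0,0,0],[-11,0,0,0],[-14,0,0,0],[-17,0,0,0],[-20,0,0,0],[-23,0,0,0],[-23,0,0,0]]}}

```text
clock: 21.85
position: [0.5598, -0.0014, 0.2341]
ee_rot: [2.437, 1.982, -0.001]
force: [-0.1, -0.1, -1.6]
width: 0.008
```

```bash
python3 -c "
from h import *;st()"
```

```text
t 21.85 x 0.3 y 95.0 z 234.1 yaw 78.22 Fx -0.0 Fy -0.1 Fz -1.6 [ 0.   -0.04  0.  ] w 0.720515057351057
```

>>> {"name": "move_arm", "arguments": {"steps": [[-2,0,0,0],[-5,0,0,0],[-8,0,0,0],[-10,0,0,0],[-12,0,0,0],[-14,0,0,0],[-14,0,0,0]]}}

```text
clock: 22.72
position: [0.557, -0.0149, 0.2341]
ee_rot: [2.437, 1.982, -0.0]
force: [0.9, 0.7, 0.6]
width: 0.002
```

```bash
python3 -c "
from h import *;st();snap('wrist','w13.png');snap('scene','s13.png')
im=cv2.imread('pics/s13.png');cv2.imwrite('pics/s13c.png',cv2.resize(im[100:260,270:430],None,fx=3.7,fy=3.7,interpolation=2))"
```

```text
t 22.725 x 0.3 y 81.1 z 234.1 yaw 78.23 Fx 0.7 Fy 0.8 Fz 0.6 [ 0.03 -0.1  -0.02] w 0.18944265098187663
```

View pics/w13.png

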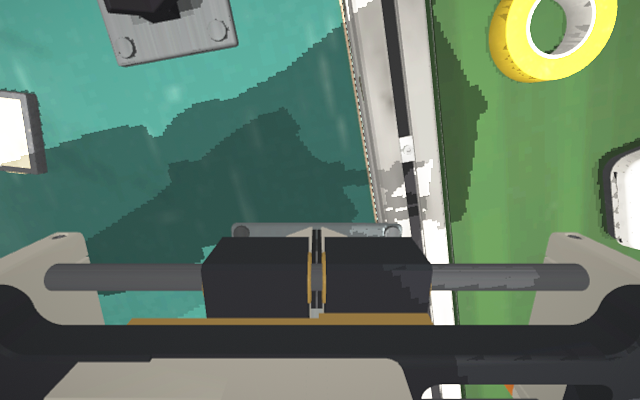

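View pics/s13c.png

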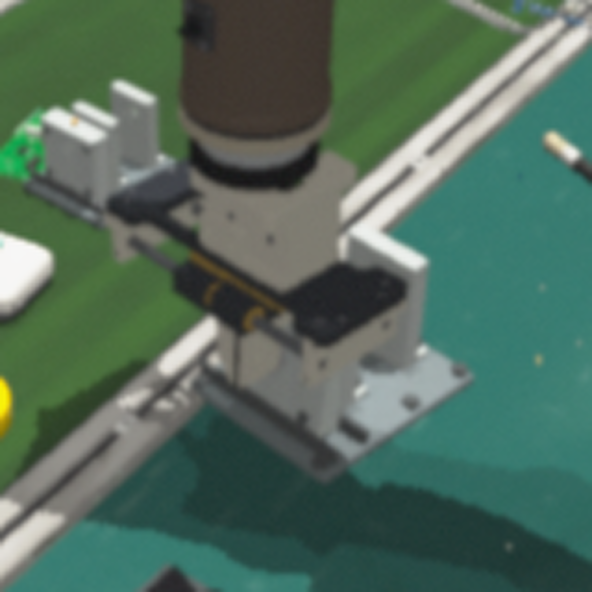

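>>> {"name": "move_arm", "arguments": {"steps": [[-1,0,0,0],[-2,0,0,0],[-3,0,0,0],[-4,0,0,0],[-5,0,0,0],[-5,0,0,0]]}}

```text
clock: 23.58
position: [0.556, -0.0198, 0.2341]
ee_rot: [2.437, 1.982, -0.0]
force: [0.2, -0.9, -0.9]
width: 0.004
```

```bash
python3 -c "
from h import *;st()"
```

```text
t 23.575 x 0.3 y 76.2 z 234.1 yaw 78.24 Fx 0.4 Fy -0.8 Fz -0.9 [ 0.04 -0.08 -0.02] w 0.3876884071299361
```

>>> {"name": "move_arm", "arguments": {"steps": [[-1,0,0,0],[-2,0,0,0],[-3,0,0,0],[-3,0,0,0]]}}

```text
clock: 24.08
position: [0.5557, -0.0205, 0.2342]
ee_rot: [-2.434, -1.984, -0.004]
force: [1.7, 9.0, -2.4]
width: 0.004
```

```bash
python3 -c "
from h import *;st()"
```

```text
t 24.075 x 0.1 y 75.4 z 234.2 yaw 78.36 Fx -0.1 Fy 9.2 Fz -2.4 [ 1.73 -0.49 -0.08] w 0.3775344321185287
```

>>> {"name": "move_arm", "arguments": {"steps": [[-1,0,0,0],[-1.5,0,0,0],[-1.5,0,0,0],[2,0,0,0],[6,0,0,0],[20,0,0,0],[45,0,0,0],[80,0,-10,0],[120,0,-50,0],[160,0,-90,0],[160,0,-110,0],[160,0,-110,0],[160,0,-110,0]]}}

```text
clock: 25.7
position: [0.5877, 0.1337, 0.3431]
ee_rot: [-2.438, -1.981, 0.002]
force: [1.4, -0.9, -0.3]
width: 0.003
```

```bash
python3 -c "
from h import *;st();snap('wrist','w14.png');snap('scene','s14.png');snap('top','t14.png')
im=cv2.imread('pics/s14.png');cv2.imwrite('pics/s14c.png',cv2.resize(im[120:240,290:420],None,fx=4.5,fy=4.5,interpolation=2))
im=cv2.imread('pics/t14.png');cv2.imwrite('pics/t14c.png',cv2.resize(im[190:290,310:430],None,fx=5,fy=5,interpolation=2))"
```

```text
t 25.7 x 0.1 y 232.8 z 343.1 yaw 78.21 Fx 1.6 Fy -0.6 Fz -0.3 [-0.07 -0.12 -0.03] w 0.3037419340199035
```

View pics/s14c.png

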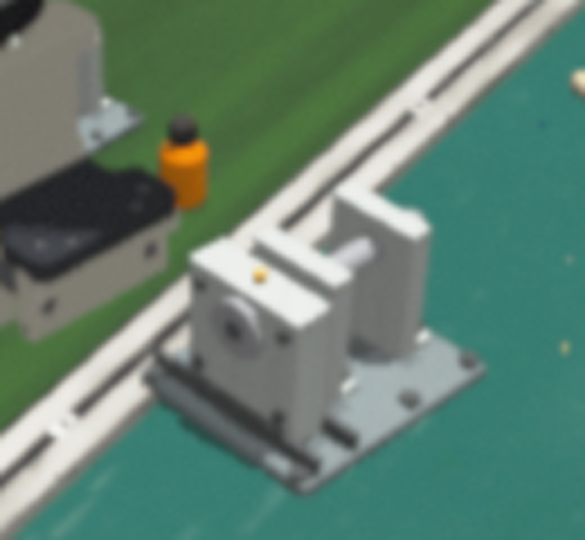

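View pics/t14c.png

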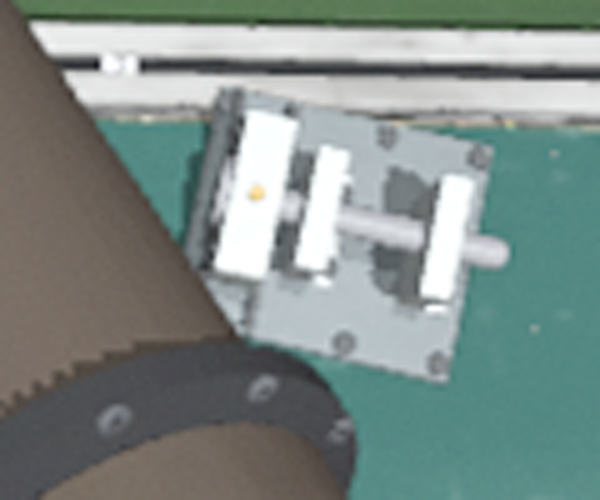

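View pics/w14.png

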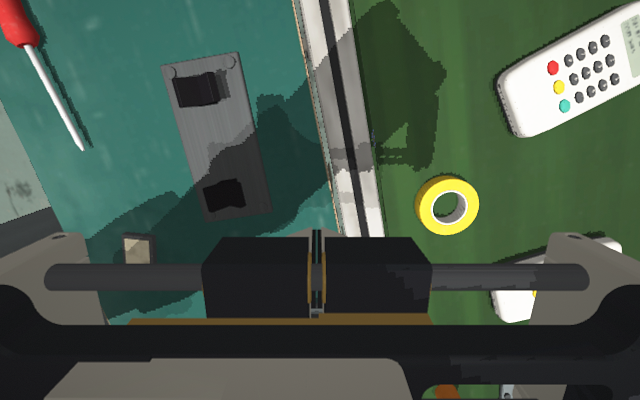

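Run:
```python
from h import *
P=campose('top'); S=campose('scene')
g=lambda x,y:(310+x/5-.4,190+y/5-.4)
X=lambda q,z:np.array([onz(*P,g(*c),z) for c in q]).mean(0)
p1=X([(322,145),(350,152),(327,270),(295,266)],.097); p2=X([(447,174),(474,178),(450,300),(422,296)],.097)
d=(p1-p2)[:2];print(np.linalg.norm(d),np.degrees(np.arctan2(d[1],d[0])))
e=d/np.linalg.norm(d); o=(p1+p2)[:2]/2+.016*e
for n,c,z in[('nose',(509,250),.075),('nosez73',(509,250),.0735)]:
    q=onz(*P,g(*c),z)[:2]-o; print(n,q@e,q@[e[1],-e[0]])
# shoulder in scene: flange face centre (outer face) crop (236,325)
q=onz(*P,(0,0),0)
f=lambda x,y:(290+x/4.5-.4,120+y/4.5-.4)
# rim of flange centre: intersect the ray with the vertical plane frame y=66 mm
o3=np.r_[O,0]; 
c,dv=ray(*S,f(236,326)); n=np.r_[ay,0]; 
for yy in(.066,):
    t=((o3+yy*n-c)@n)/(dv@n); p=c+t*dv-o3; print('flange face centre: x %.4f z %.4f'%(p[:2]@ax,p[2]))
```

```text
0.06204965111290716 78.0691246522566
nose -0.08090476581899382 0.003092745509748817
nosez73 -0.08117323337831209 0.003281998198380067
flange face centre: x -0.0006 z 0.0755
```

```bash
python3 -c "
from h import *
a=cv2.imread('pics/top0.png').astype(int);b=cv2.imread('pics/t14.png').astype(int)
for n,(u,v) in dict(tape=(313,168),flux=(416,177)).items(): print(n,abs(a-b)[v-8:v+8,u-8:u+8].mean())
print(arm.sign_off())"
```

```text
tape 13.875
flux 5.208333333333333
the job is handed in; nothing more can be done
None
```

The shaft is through the sliding block and both plates, with its flange against the block. It has been let go, and the job was handed in at about 26 s of the 72 s allowed.

- **How it went in:** The block stood about 3.5 mm off line toward the robot. I entered it there, then drew it into line with the nose in its bore. I fed the shaft through the first plate, regripped it near the flange and fed it into the second plate. Closed fingertips on the flange pushed it home. At the second plate it bound at about 8 N until I raised the grip 1.4 mm.
- **Seating:** The push stopped hard at about 9 N, 75.4 mm along the frame. A seated flange should stop it at about 75.5 mm.
- **Nose position:** The top view puts the nose at y = -81 mm; fully home is -80 mm.
- **Flange position:** The scene view shows the flange flat on the block, its centre within 1 mm of the bore axis.
- **Robot:** The gripper had backed well clear and was touching nothing before hand-in.

**Checks that disagreed:** The top camera read about 4.5 mm lower in x than the wrist and scene cameras, so I used the wrist camera, corrected by about 1 mm. My rough top-view reading also put the nose 3 mm to one side, though the 19 mm bores allow only about 1.5 mm; I put that down to measurement error.

**Bystanders:** The tape and bottle showed no visible shift in the last pictures. I judged the battery only by eye, from the wrist view.

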